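# Move the snack pot to the other tray dock

### The job

The snack pot is clipped into one of the two docks on the high chair tray. Press the button beside that dock so the catch lets the pot spring forward, draw the pot out along the rail, and slide it into the other dock until its catch clicks behind it and holds it. Be gentle: the pot must never bear on a dock, nor you on a dock or button, with more than 40 N in all; leave the pot upright, let go of it, and leave the other things on the tray where they are.

Things in the scene. Friction and masses are not known exactly. Their poses are not given: they have to be found in the camera images.
- pot: blue snack pot with a hinged lid and a steel clip, 58 mm tall, about 0.24 kg. Origin: centre of its underside, z up. Foot plate 60 (x) x 56 (y) x 5 mm; above it the body, 54 (x) x 42 (y) mm up to 50 mm, and the shut lid, 58 (x) x 42 (y) mm, 50 to 58 mm above the origin (the metal clip is on the -x side); it is gripped over the 42 mm. It starts caught in dock_a with +x along the dock's +x and goes into dock_b the same way round
- dock_a: grey plastic slide-in dock fixed on the tray, origin under the pot's nominal home, +x the slide-in direction, z up. Floor top at z=4 mm, 72 mm wide, from x=-150 (open apron to set the pot on) to x=+55. The pot starts caught in this one. When let go it springs 15 to 40 mm towards -x; draw it 115 mm from home before lifting
- dock_b: grey plastic slide-in dock fixed on the tray, origin under the pot's nominal home, +x the slide-in direction, z up. Floor top at z=4 mm, 72 mm wide, from x=-150 (open apron to set the pot on) to x=+55. The pot must end in this one. Built like dock_a, but its catch with button, plunger and end stop were set by hand
- dock_a_mouth (a point): start of the rail, on the floor. From here 111 mm along +x run side walls 59 mm apart with inward lips (48 mm gap, underside 6.5, top 10.5 mm over the floor); the pot's foot has 1.5 mm play sideways and up. A flared lead-in, 82 mm wide outside, reaches 21 mm out from here
- dock_b_mouth (a point): start of the rail, on the floor. From here 111 mm along +x run side walls 59 mm apart with inward lips (48 mm gap, underside 6.5, top 10.5 mm over the floor); the pot's foot has 1.5 mm play sideways and up. A flared lead-in, 82 mm wide outside, reaches 21 mm out from here
- dock_a_home (a point): on the floor of dock_a: where the pot's origin is at the start. A steel catch, sloping in front, stands 4 mm up through the floor behind the foot's rear edge; a plunger pushes the pot towards -x (4.5 N here, 2.5 N after 18 mm); an end stop is 3.5 mm further in
- dock_b_home (a point): on the floor of dock_b: nominal home of the pot's origin. The true home lies up to 7 mm before or behind, found only by feel: the foot rides over the sloping catch, the plunger pushes back (2.5 to 4.5 N) in the last 18 mm, the catch clicks up behind the foot, 3.5 mm on is a solid stop. Push needed: about 3 to 8 N, 8 to 17 N in the last 18 mm
- pad_a_top (a point): centre of the top of dock_a's round release button, 23 mm in diameter, 18 mm above the dock's origin; press it straight down
- pad_a (a joint): travel of dock_a's button: 0 up, 0.007 m fully down (hard stop); the catch moves down with it by as much and is out of the way beyond 0.0045. About 1 N of spring, and up to 4 N more while the pot leans on the catch
- pad_b (a joint): travel of dock_b's button, which follows its catch: 0 when up, about 0.003 to 0.0045 while the pot's foot rides over the catch; springs back to 0 when the catch clicks
- tray: white moulded tray, fixed, 436 x 696 mm, origin under its centre; floor 10 mm above the bench, rim 22 mm
- bowl: green suction bowl, stuck to the tray, 100 mm across, 42 mm tall; origin at the centre of its underside
- cup: stainless steel sippy cup with white spout lid, 62 mm across, 98 mm tall; leave alone; origin at the centre of its underside
- spoon_1: bamboo spoon, 140 mm long, lying on the tray between the docks along its x axis; leave alone
- spoon_2: bamboo spoon, 140 mm long, lying near the tray's -y side; leave alone
- teether: flat wooden teething ring, 64 mm across, 12 mm tall; leave alone
- jar: small glass food jar with a steel lid, 54 mm across, 70 mm tall; leave alone
Not all that is in view belongs to the job. Of the things shaped like the pot, the blue one is meant.

How it is judged:
By the outcome, as a careful person would: the job done as asked, in the order asked, and still so for the second after the job is handed in, with the robot touching nothing.
It also fails if it takes over 67 s, if anything falls off the work surface, if the arm or the gripper's body presses on something with over 40 N, if the wrist force passes 120 N, or if a joint passes its speed limit or range.

### The arm

A 6-joint arm with a two-finger parallel gripper is mounted at the origin on the work surface. World frame = base frame: x ahead of the robot, y to its left, z up, the work surface at z = 0. Lengths are in mm, angles in rad, forces in N, time in s.
With the tool pointing down it reaches from about 325 to 875 mm from the base axis. Payload 4.4 kg.
Tool frame: the origin (TCP) lies on the centre line of the jaws, within the pads' length; the fingertips stand ahead of it and the grasp point (between the pads) lies 6 mm ahead of it (ctrl.tcp_to_tips is the z of the fingertips in the tool frame, in mm); z points along the fingers, y is the line along which they close (so a half turn about z gives the same grasp; the last joint's range is limited). The gripper opens to 85 mm and grips with 20 to 120 N. Pads are 22 mm wide; open, the fingers measure 114 mm over their backs; the gripper's body (76 mm by 85 mm) begins 54 mm behind the grasp point. The pads swing forward as they close: fully open they stand 13 mm farther back than shut.
Start: joints at [1.139, 0.207, 1.542, -0, 1.393, -0.15], TCP at [159.356, 552.479, 256.282] pointing down, gripper open.
Joint ranges: [-2.73, 2.73], [-0.86, 2.22], [0.23, 2.46], [-1.11, 4.25], [0.08, 2.63], [-2.82, 2.82]. Speed limits (rad/s): [2.79, 2.79, 3.14, 3.14, 3.14, 3.14].

### API

Orientations are given as a 3x3 rotation matrix whose columns are the frame's x, y, z axes.
In Python, from plant import ctrl, sensors, optics gives the robot as it stands. Calls block until the motion is done:
- ctrl.move_ptp(position, orientation): joint-space move of the TCP to a pose.
- ctrl.move_l(position, rot=None, vel=150, threshold=None): straight line of the TCP; rot=None keeps the orientation; vel is the mean speed in mm/s. With threshold (N) it stops when the force on the tool has changed by that much, and returns True; else False.
- ctrl.set_joints(angles): joint-space move.
- ctrl.gripper_to(opening, force=None): finger opening in mm; force is the grip in N (None keeps the last); returns when the fingers have stopped.
- ctrl.hold(seconds).
- ctrl.solve_ik(position, orientation): joint angles nearest the present ones, or None.
- sensors.read_state(): the state.
- optics.grab_frame(name): name is "scene" or "top" or "wrist"; returns (picture, depth): 420x560x3 uint8, red, green, blue; 420x560 float32, mm along the optical axis (not along the pixel's ray), 0 where there is no reading.
- optics.camera_params(name): a dict with "mtx" (3x3 intrinsics, pixels), "R" (3x3) and "t" (3): a world point X has camera coordinates R X + t; the wrist camera has in their place "T_tool_cam" (4x4, takes a point from camera to tool coordinates, whose origin is the TCP and whose axes are the flange's). Camera axes: x right, y down, z forward; pixel columns grow to the right and rows downward; lengths in mm; the calibration is good to about 2 mm. A picture is of the moment at which its call begins: read the wrist's pose just before it. camera_params takes no time and is no camera call.
A pose or a line that the arm cannot do raises ctrl.MotionError and nothing moves.
- ctrl.finish_job(): hands the job in; it is judged then, once.
The state is a dict: "t": time; "q": joint angles; "qvel": joint speeds; "tau": joint torques, N m; "eef_pos": TCP position; "eef_rot": TCP orientation; "force": force on the tool from outside, world axes, zero at the start; "wrist_torque": the same for the moment, N m; "grip_width": finger opening in mm; "grasp_force": force on a finger pad.
Only numpy, scipy, OpenCV 4.12 (cv2) and the standard library are available. Lean on these libraries where they do the work, as an engineer would, in place of code of your own. Each camera call takes 0.05 s, during which the arm holds its last target. There are 200 camera calls.

## Working session

There is one attempt and no reset: what is moved stays moved. The work goes in short steps, each a Python script; the robot and the scene stay as the last script left them, time stands still between calls to the robot, and variables do not carry over. Pictures are saved under pics/ and viewed, at most 10 in all, crops included, and the job is handed in when it is done.

```bash
ls; mkdir -p pics
python3 - <<'E'
from plant import ctrl,sensors,optics
import cv2,numpy as np
for n in ["top","scene"]:
    p,d=optics.grab_frame(n); cv2.imwrite(f"pics/{n}0.png",p[...,::-1]); np.savez(f"{n}0.npz",p=p,d=d)
    c=optics.camera_params(n); print(n,c)
print(ctrl.tcp_to_tips, sensors.read_state()['t'])
E
```

```text
pics
top {'mtx': array([[408.84911007,   0.        , 282.1553612 ],
       [  0.        , 408.84911007, 214.38399723],
       [  0.        ,   0.        ,   1.        ]]), 'R': array([[ 0.01141585, -0.99993337, -0.00171216],
       [-0.98180616, -0.0108843 , -0.1895737 ],
       [ 0.18954243,  0.00384516, -0.981865  ]]), 't': array([-70.18472107, 632.77493456, 984.1220255 ])}
scene {'mtx': array([[426.92347697,   0.        , 273.85428739],
       [  0.        , 426.92347697, 211.61153639],
       [  0.        ,   0.        ,   1.        ]]), 'R': array([[-0.47752782,  0.87860161,  0.00513739],
       [ 0.75127049,  0.41134017, -0.51613168],
       [-0.45558734, -0.24260767, -0.85649384]]), 't': array([ 366.26028333, -415.66852826, 1425.49605578])}
25.0 0.1
```

View pics/top0.png

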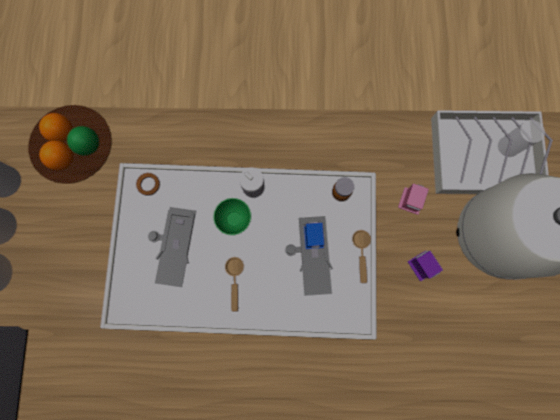

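View pics/scene0.png

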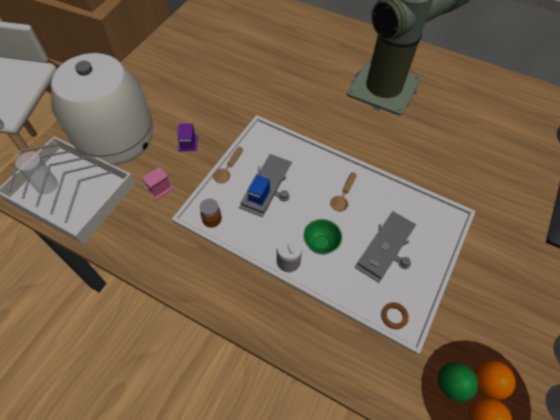

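The top view shows dock A with the blue pot at (314,236) and its button at (291,250). Empty dock B is at (176,247), its button at (154,237). Slide-in (+x) is roughly up in the image for both.

```bash
cat > h.py <<'E'
from plant import ctrl,sensors,optics
import cv2,numpy as np
def w_fixed(n,d,u,v,z=None):
    c=optics.camera_params(n); K,R,t=c['mtx'],c['R'],c['t']
    return ray(K,R.T,-R.T@t,d,u,v,z)
def ray(K,Rwc,o,d,u,v,z=None):
    r=np.linalg.inv(K)@[u,v,1]
    s=d[int(round(v)),int(round(u))] if z is None else (z-o[2])/(Rwc@r)[2]
    return o+Rwc@r*s
def wrist_pose(s):
    T=optics.camera_params('wrist')['T_tool_cam']
    return s['eef_rot']@T[:3,:3], s['eef_pos']+s['eef_rot']@T[:3,3]
E
python3 - <<'E'
from h import *
z=np.load('top0.npz');d=z['d'];p=z['p']
for n,(u,v) in dict(pot=(314,232),btnA=(291,250),btnB=(154,237),A_app=(316,285),B_app=(170,277),B_far=(180,217),trayc=(240,310)).items():
    print(n,w_fixed('top',d,u,v).round(1))
a=cv2.resize(p[200:300,270:340],None,fx=5.5,fy=5.5,interpolation=cv2.INTER_CUBIC)
b=cv2.resize(p[200:300,140:210],None,fx=5.5,fy=5.5,interpolation=cv2.INTER_CUBIC)
cv2.imwrite('pics/c1.png',np.hstack([a,b])[...,::-1])
s=sensors.read_state();print(s['eef_rot'].round(3));print(optics.camera_params('wrist'))
E
```

```text
pot [ 587.2 -143.4   72.4]
btnA [546.  -86.9  28.2]
btnB [575.8 270.4  29. ]
A_app [ 457.6 -152.4   15.3]
B_app [473.8 226.4  13.5]
B_far [632.  209.2  15.9]
trayc [392.2  42.5   9.5]
[[-0.961  0.277 -0.001]
 [ 0.277  0.961 -0.002]
 [ 0.    -0.002 -1.   ]]
{'mtx': array([[296.28371344,   0.        , 278.83489993],
       [  0.        , 296.28371344, 214.22332624],
       [  0.        ,   0.        ,   1.        ]]), 'T_tool_cam': array([[-4.14365162e-04, -9.49328768e-01, -3.14284454e-01,
         8.09024412e+01],
       [ 9.99999726e-01, -2.00435449e-04, -7.13003484e-04,
        -6.50565902e-01],
       [ 6.13880974e-04, -3.14284663e-01,  9.49328591e-01,
        -1.17927261e+02],
       [ 0.00000000e+00,  0.00000000e+00,  0.00000000e+00,
         1.00000000e+00]])}
```

View pics/c1.png

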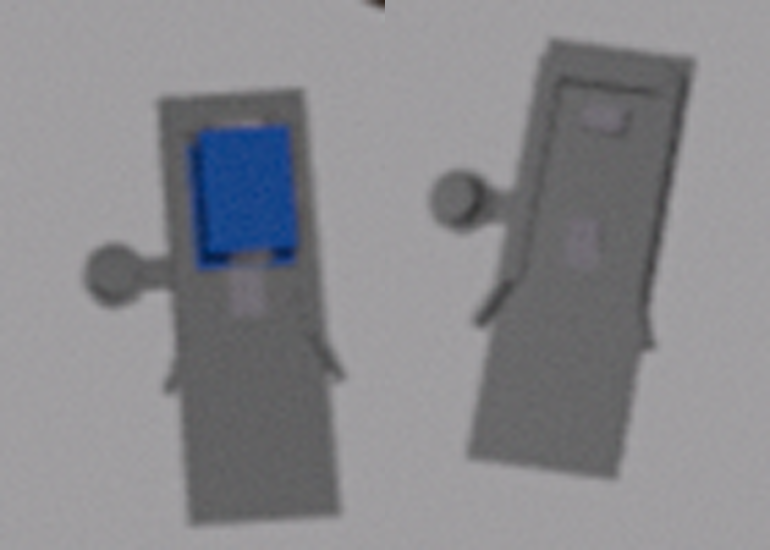

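The crop shows dock A (left) and dock B (right), with the buttons on each dock's +y side. Next I'll take close-up wrist views of both.

```bash
cat >> h.py <<'E'
def Rd(a,sg=-1): # tool down, tool x = sg * (direction a)
    x=sg*np.array([np.cos(a),np.sin(a),0]); z=np.array([0,0,-1.]); return np.column_stack([x,np.cross(z,x),z])
E
python3 - <<'E'
from h import *
for sg in(-1,1):
  for p,a in(([560,218],-.18),([530,-148],.07)):
    print(sg,ctrl.solve_ik(np.array(p+[190.]),Rd(a,sg)))
ims=[]
for n,p,a in(('B',[560,218,190.],-.18),('A',[530,-148,190.],.07)):
    ctrl.move_ptp(np.array(p),Rd(a)); ctrl.hold(.2)
    s=sensors.read_state(); im,d=optics.grab_frame('wrist')
    R,o=wrist_pose(s); np.savez(f'w{n}.npz',p=im,d=d,R=R,o=o); cv2.imwrite(f'pics/w{n}.png',im[...,::-1]); print(s['t'],s['eef_pos'],s['q'])
E
```

```text
-1 [ 2.27296506e-01  3.20113327e-01  1.54190821e+00 -4.44089210e-16
  1.27957112e+00 -1.16349982e+00]
-1 [-4.29605137e-01  2.18271022e-01  1.67122999e+00 -4.44089210e-16
  1.25209164e+00 -2.07040146e+00]
1 [ 2.27296506e-01  3.20113327e-01  1.54190821e+00 -4.44089210e-16
  1.27957112e+00  1.97809283e+00]
1 [-4.29605137e-01  2.18271022e-01  1.67122999e+00 -4.44089210e-16
  1.25209164e+00  1.07119119e+00]
2.2 [559.67574259 218.93537747 190.19610286] [ 2.28888677e-01  3.19786711e-01  1.54190411e+00  1.34700059e-04
  1.27956930e+00 -1.16342789e+00]
3.825 [ 530.33291922 -146.98880948  189.99692692] [-4.27725804e-01  2.18371758e-01  1.67111385e+00  1.32631009e-04
  1.25212083e+00 -2.07026059e+00]
```

View pics/wA.png

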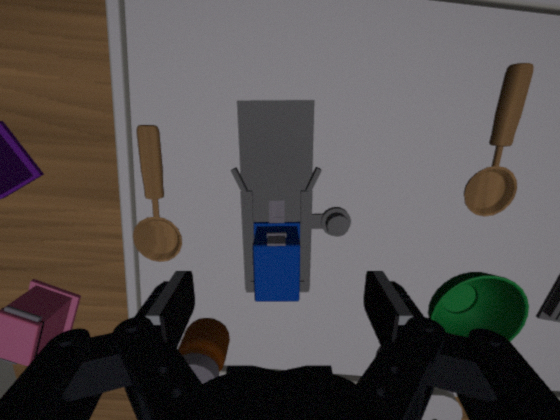

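View pics/wB.png

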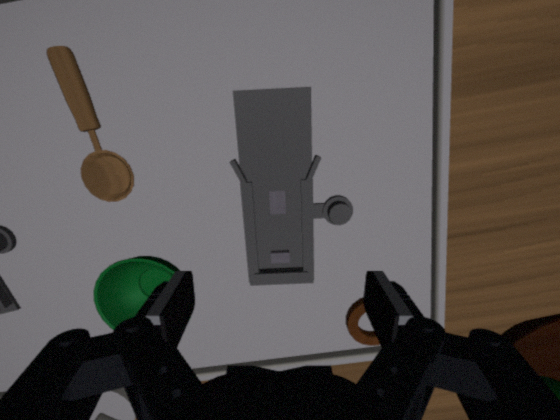

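In both views the dock runs downward in the image: A's apron starts at about row 100 with its button at (336,222), and B's apron at about row 88 with its button at (339,210). I'll enlarge both to read the corners.

Run:
```python
from h import *
o=[]
for n,v0 in(('A',90),('B',78)):
    p=np.load(f'w{n}.npz')['p'][v0:v0+220,225:365]
    o.append(cv2.resize(cv2.convertScaleAbs(p,alpha=1.8),None,fx=2.7,fy=2.7,interpolation=cv2.INTER_CUBIC))
cv2.imwrite('pics/c2.png',np.hstack(o)[...,::-1])
```

```text
(no output)
```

View pics/c2.png

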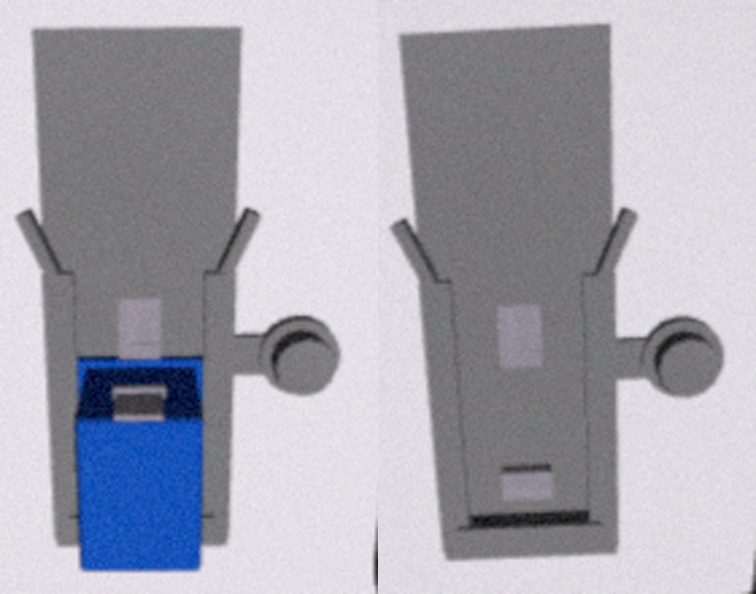

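Run:
```python
from h import *
from scipy.optimize import least_squares
K=optics.camera_params('wrist')['mtx']
D={'A':(90,0,dict(a1=(34,30,14),a2=(241,27,14),l1=(73,270,24.5),l2=(206,272,24.5),e1=(57,545,24.5),e2=(228,545,24.5),btn=(302,363,28),po1=(78,421,68),po2=(203,419,68),po3=(83,570,68),po4=(200,568,68),f1=(79,358,19),f2=(204,356,19))),
 'B':(78,378,dict(a1=(401,35,14),a2=(610,25,14),l1=(451,282,24.5),l2=(583,275,24.5),e1=(446,558,24.5),e2=(616,551,24.5),i1=(466,525,24.5),i2=(589,520,24.5),btn=(684,363,28)))}
for n,(v0,u0,P) in D.items():
    z=np.load(f'w{n}.npz');W={}
    for k,(u,v,h) in P.items():
        U,V=(u-u0)/2.7+225-.3,v/2.7+v0-.3
        W[k]=ray(K,z['R'],z['o'],z['d'],U,V,h); 
    dz=ray(K,z['R'],z['o'],z['d'],(P['btn'][0]-u0)/2.7+225,P['btn'][1]/2.7+v0)
    print(n,'btn depth',dz.round(1), 'app depth', ray(K,z['R'],z['o'],z['d'],275,v0+30).round(1),'width',np.linalg.norm(W['a1']-W['a2']),np.linalg.norm(W['l1']-W['l2']),np.linalg.norm(W['e1']-W['e2']))
    am,lm,em=[(W[a]+W[b])[:2]/2 for a,b in(('a1','a2'),('l1','l2'),('e1','e2'))]
    t=em-am; yaw=np.arctan2(t[1],t[0]); ex=np.array([np.cos(yaw),np.sin(yaw)]); ey=np.array([-ex[1],ex[0]])
    e=W['a1']-W['a2']; print(' yaw axis',yaw,'yaw apron edge',np.arctan2(-e[0],e[1]) if e[1]>0 else np.arctan2(e[0],-e[1]),'len',np.linalg.norm(t))
    o=am+150*ex; print(' origin',o)
    for k,w in W.items(): print('  ',k,w.round(1),((w[:2]-o)@ex).round(1),((w[:2]-o)@ey).round(1))
```

```text
A btn depth [548.4 -87.9  28.3] app depth [ 453.1 -156.9   13.9] width 71.0763942309037 48.33369834346393 69.8457942182531
 yaw axis 0.07888866845327562 yaw apron edge 0.08479812940781548 len 197.63230265686684
 origin [ 585.22965539 -145.67115226]
   a1 [ 438.7 -192.9   14. ] -149.8 -35.5
   a2 [ 432.7 -122.1   14. ] -150.2 35.5
   l1 [ 519.6 -175.1   24.5] -67.7 -24.2
   l2 [ 516.9 -126.9   24.5] -66.6 24.1
   e1 [ 635.2 -176.8   24.5] 47.4 -34.9
   e2 [ 630.2 -107.1   24.5] 47.9 34.9
   btn [548.2 -88.2  28. ] -32.4 60.2
   po1 [ 559.4 -168.    68. ] -27.5 -20.2
   po2 [ 555.8 -127.2   68. ] -27.9 20.7
   po3 [ 616.1 -163.7   68. ] 29.4 -20.4
   po4 [ 612.4 -123.    68. ] 28.9 20.5
   f1 [ 555.5 -171.8   19. ] -31.7 -23.7
   f2 [ 551.2 -124.    19. ] -32.2 24.3
B btn depth [579.7 274.5  28.3] app depth [472.2 230.3  14.7] width 71.0836807993899 47.60088540995071 68.85183858121616
 yaw axis -0.13265054900722234 yaw apron edge -0.13480100985228904 len 197.12552517261707
 origin [604.01999752 210.64458354]
   a1 [450.6 195.3  14. ] -150.1 -35.5
   a2 [460.1 265.7  14. ] -149.9 35.5
   l1 [535.2 195.7  24.5] -66.2 -23.9
   l2 [541.2 243.   24.5] -66.6 23.7
   e1 [646.2 170.3  24.5] 47.2 -34.4
   e2 [655.3 238.5  24.5] 47.1 34.4
   i1 [632.9 181.3  24.5] 32.5 -25.3
   i2 [639.4 230.   24.5] 32.5 23.8
   btn [579.5 274.3  28. ] -32.8 59.9
```

Both docks fit the given sizes: A's origin is (585.2,-145.7) with yaw 0.080, and B's is (604,210.6) with yaw -0.133. The mouths are at x≈-66.5 and the buttons at (-32.5, 60). Pressing button A now.

```bash
cat >> h.py <<'E'
OA,YA=np.array([585.2,-145.7]),.080
OB,YB=np.array([604.0,210.6]),-.133
def P(dock,x,y,z):
    o,a=(OA,YA) if dock=='A' else (OB,YB)
    c,s=np.cos(a),np.sin(a); return np.array([o[0]+c*x-s*y,o[1]+s*x+c*y,z])
def loc(dock,p):
    o,a=(OA,YA) if dock=='A' else (OB,YB)
    c,s=np.cos(a),np.sin(a); d=np.array(p[:2])-o; return np.array([c*d[0]+s*d[1],-s*d[0]+c*d[1]])
def st(m=''):
    s=sensors.read_state(); print(m,round(s['t'],2),s['eef_pos'].round(1),'F',s['force'].round(1),'w',round(s['grip_width'],1),'gf',round(s['grasp_force'],1)); return s
E
python3 - <<'E'
from h import *
R=Rd(YA)
ctrl.gripper_to(0,20)
ctrl.move_ptp(P('A',-32.5,60,70+25.),R); st('above')
ctrl.move_l(P('A',-32.5,60,33+25.),vel=80); ctrl.hold(.2); st('near')
print(ctrl.move_l(P('A',-32.5,60,20.+25),vel=12,threshold=9)); st('pressed'); ctrl.hold(.3); st()
ctrl.move_l(P('A',-32.5,60,100+25.),vel=120)
ctrl.move_l(P('A',-55,0,190.),vel=200); ctrl.gripper_to(62); ctrl.hold(.2)
s=st();im,d=optics.grab_frame('wrist');Rw,o=wrist_pose(s);np.savez('wA2.npz',p=im,d=d,R=Rw,o=o)
hsv=cv2.cvtColor(im,cv2.COLOR_RGB2HSV); m=cv2.inRange(hsv,(105,150,80),(125,255,255))
K=optics.camera_params('wrist')['mtx']
v,u=np.nonzero(m); k=(d[v,u]>0)&(u>200)&(u<350); v,u=v[k],u[k]
r=np.linalg.inv(K)@np.vstack([u,v,np.ones(len(u))]); X=(o[:,None]+Rw@(r*d[v,u])).T
T=X[(X[:,2]>68)&(X[:,2]<78)]; L=np.array([loc('A',x) for x in T]); print(len(T),T[:,2].mean(),np.percentile(L,[1,50,99],axis=0))
cv2.imwrite('pics/wA2.png',im[...,::-1])
E
```

```text
above 5.17 [548.2 -88.7  95.1] F [ 0.3 -0.2  0.5] w -0.4 gf 0.0
near 5.98 [548.5 -88.6  58.5] F [ 0.1 -0.4  0.3] w -0.2 gf 0.0
False
pressed 7.22 [548.1 -88.4  45.7] F [-1.5  1.   6.5] w 0.2 gf 2.9
 7.52 [548.1 -88.4  45.7] F [-2.1 -0.1  5.9] w -0.0 gf 2.9
 9.75 [ 530.4 -150.1  190.1] F [ 0.1 -0.8  0.3] w 61.9 gf 0.0
2652 72.37485424908463 [[-46.39086562 -19.75032426]
 [-20.37571869   0.2291744 ]
 [  8.55524411  19.85537252]]
```

View pics/wA2.png

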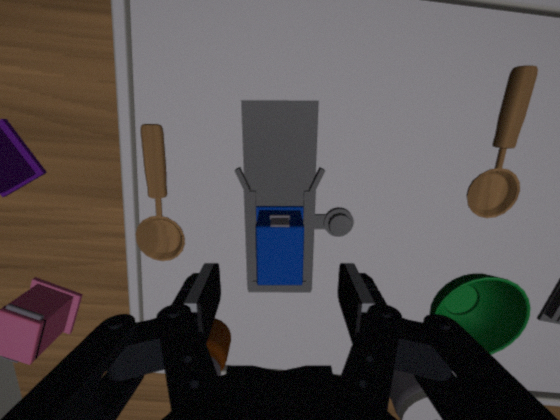

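The release worked: the pot is forward, lid centre at about (279,250), which puts the pot at x≈-19. Now I'll grip it and draw it out.

Run:
```python
from h import *
ctrl.move_l(P('A',-19,.1,110.),vel=200)
ctrl.move_l(P('A',-19,.1,58.),vel=100,threshold=8); s0=st('down')
ctrl.gripper_to(38,30); s=st('grip'); ctrl.hold(.2); s=st()
f0=s['force']
for x in (-45,-70,-95,-118):
    r=ctrl.move_l(P('A',x,.1,58.),vel=60,threshold=18); s=st(x)
    if r: print('stopped');break
if not r:
    ctrl.move_l(P('A',-118,.1,85.),vel=60,threshold=15); ctrl.hold(.2); s=st('lift')
    im,d=optics.grab_frame('wrist'); Rw,o=wrist_pose(s);np.savez('wA3.npz',p=im,d=d,R=Rw,o=o);cv2.imwrite('pics/wA3.png',im[...,::-1])
```

```text
down 11.06 [ 566.6 -147.3   58.5] F [-0.3 -0.4 -0.7] w 61.9 gf 0.0
grip 11.37 [ 567.2 -147.4   59.2] F [ 0.6 -0.6  3.1] w 41.7 gf 32.1
 11.57 [ 567.2 -147.4   59.2] F [-0.1 -0.   6.4] w 41.6 gf 32.4
-45 12.15 [ 540.3 -149.9   59.2] F [-0.2  0.2  7.5] w 41.4 gf 32.7
-70 12.72 [ 515.1 -151.8   59.2] F [ 2.  -0.5  8.6] w 41.8 gf 32.8
-95 13.28 [ 490.3 -153.9   59.1] F [ 1.3 -0.9 10.4] w 41.8 gf 32.9
-118 13.82 [ 467.4 -155.7   59.1] F [ 2.  -0.3  9.6] w 41.5 gf 32.9
lift 14.62 [ 467.2 -154.8   84.5] F [ 0.2  0.1 -2.8] w 41.9 gf 31.6
```

Run:
```python
from h import *
z=np.load('wA3.npz');im,d,Rw,o=[z[k] for k in('p','d','R','o')]
K=optics.camera_params('wrist')['mtx']
m=cv2.inRange(cv2.cvtColor(im,cv2.COLOR_RGB2HSV),(105,150,60),(125,255,255))
v,u=np.nonzero(m); k=(d[v,u]>0)&(u>200)&(u<350); v,u=v[k],u[k]
X=(o[:,None]+Rw@((np.linalg.inv(K)@np.vstack([u,v,np.ones(len(u))]))*d[v,u])).T
L=np.array([[*loc('A',x),x[2]] for x in X]); zt=np.percentile(L[:,2],90); T=L[abs(L[:,2]-zt)<4]
print(len(T),zt,np.percentile(T,[1,50,99],axis=0)); A=np.c_[T[:,:2],np.ones(len(T))]; print('tilt',np.linalg.lstsq(A,T[:,2],rcond=None)[0])
R=Rd(YB)
ctrl.move_l(P('A',-118,.1,125.),vel=150)
ctrl.move_ptp(P('B',-118,0,125.),R); st('overB')
ctrl.move_l(P('B',-118,0,66.),vel=120); ctrl.hold(.2); st('low')
print(ctrl.move_l(P('B',-118,0,57.),vel=12,threshold=4)); s=st('touch')
print(loc('B',s['eef_pos']))
p,dd=optics.grab_frame('top');np.savez('top1.npz',p=p,d=dd)
im,d=optics.grab_frame('wrist');Rw,o=wrist_pose(s);np.savez('wB2.npz',p=im,d=d,R=Rw,o=o)
cv2.imwrite('pics/wB2.png',cv2.convertScaleAbs(im,alpha=1.5)[...,::-1])
```

```text
10733 98.37082359359012 [[-146.87820081  -20.209018     96.348025  ]
 [-122.88386816   -0.22497725   97.71168335]
 [ -93.09061612   19.85066844   98.94568907]]
tilt [-1.38239561e-03 -1.92216897e-03  9.75347044e+01]
overB 16.51 [487.1 225.3 124.5] F [ 0.4  0.4 -2.4] w 41.6 gf 31.6
low 17.35 [488.1 226.5  67.2] F [-0.3 -0.6 -2.4] w 41.6 gf 31.6
True
touch 17.93 [486.9 226.3  59.2] F [-0.  -0.4  5.4] w 41.3 gf 32.4
[-1.18141022e+02  1.65270418e-04]
```

View pics/wB2.png

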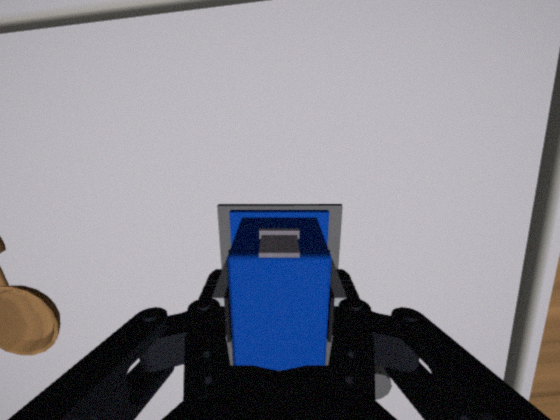

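The pot sits centred on B's apron: apron edge is columns 218–342 and foot 230–329, parallel to each other. Sliding in with force watched.

```bash
cat > push.py <<'E'
from h import *
ex=np.array([np.cos(YB),np.sin(YB),0]); ey=np.array([-ex[1],ex[0],0])
def rep():
    s=sensors.read_state(); f=s['force']; l=loc('B',s['eef_pos'])
    print(round(s['t'],2),l.round(2),round(s['eef_pos'][2],1),'push',round(-f@ex,1),'lat',round(f@ey,1),'z',round(f[2],1),'w',round(s['grip_width'],1)); return l,-f@ex
E
python3 - <<'E'
from push import *
ctrl.move_l(P('B',-118,0,59.4),vel=20); ctrl.gripper_to(38,55); rep()
for x in (-100,-92,-80,-60,-40,-25):
    r=ctrl.move_l(P('B',x,0,59.4),vel=40,threshold=15); rep()
    if r: print('STOP');break
E
```

```text
18.51 [-1.1798e+02  1.0000e-02] 59.3 push -0.2 lat -0.6 z 1.3 w 41.7
19.11 [-9.945e+01 -5.000e-02] 59.3 push -1.3 lat 0.5 z -0.9 w 41.4
19.46 [-9.152e+01 -1.000e-02] 59.3 push -0.9 lat -0.1 z -0.1 w 41.4
19.91 [-7.96e+01 -3.00e-02] 59.3 push -0.9 lat 0.8 z -0.2 w 41.1
20.56 [-5.929e+01 -2.000e-02] 59.3 push -1.5 lat -0.1 z -0.1 w 41.4
21.21 [-39.22  -0.05] 59.3 push -1.5 lat 0.2 z 0.1 w 41.4
21.73 [-2.426e+01 -2.000e-02] 59.4 push -1.7 lat 0.1 z 0.4 w 41.7
```

Run:
```python
from push import *
for x in np.arange(-21,18,1.5):
    l,f=rep()
    if ctrl.move_l(P('B',x,0,59.4),vel=12,threshold=max(4,22-f)): print('STOP');break
ctrl.hold(.2); rep()
im,d=optics.grab_frame('wrist'); cv2.imwrite('pics/wB3.png',cv2.convertScaleAbs(im,alpha=1.5)[...,::-1])
```

```text
21.73 [-2.426e+01 -2.000e-02] 59.4 push -1.7 lat 0.1 z 0.4 w 41.7
22.22 [-2.123e+01  2.000e-02] 59.4 push 2.5 lat -0.2 z 3.1 w 41.3
22.49 [-19.37   0.05] 59.4 push 1.8 lat -0.3 z 2.6 w 41.4
22.77 [-17.99  -0.02] 59.4 push 1.8 lat 0.1 z 3.8 w 41.6
23.04 [-17.54   0.02] 59.5 push 6.6 lat -1.2 z 5.1 w 41.5
23.32 [-16.36   0.04] 59.5 push 6.3 lat -0.6 z 6.6 w 41.2
23.59 [-15.     0.06] 59.5 push 6.7 lat 0.2 z 6.2 w 41.5
23.87 [-13.61   0.06] 59.5 push 7.2 lat -0.1 z 7.9 w 41.3
24.14 [-12.22   0.06] 59.5 push 7.8 lat -0.3 z 8.3 w 41.3
24.42 [-10.85   0.05] 59.5 push 7.9 lat -0.5 z 7.8 w 41.5
24.69 [-9.41  0.04] 59.5 push 7.8 lat -0.7 z 8.5 w 41.2
24.97 [-8.02  0.06] 59.5 push 7.5 lat -0.6 z 8.1 w 41.0
25.24 [-6.62  0.07] 59.5 push 8.3 lat -0.6 z 7.6 w 41.4
25.52 [-5.21  0.03] 59.5 push 8.3 lat -0.4 z 8.8 w 41.4
25.79 [-3.81  0.07] 59.6 push 8.2 lat -1.9 z 9.1 w 41.5
26.07 [-2.41  0.09] 59.5 push 10.3 lat -0.1 z 8.1 w 41.4
26.34 [-1.01  0.06] 59.6 push 9.0 lat -0.2 z 9.9 w 41.4
26.62 [0.44 0.07] 59.6 push 9.6 lat -1.2 z 8.8 w 41.4
26.89 [1.91 0.07] 59.6 push 10.2 lat -0.1 z 9.7 w 41.7
27.17 [3.28 0.08] 59.6 push 10.5 lat -0.6 z 8.9 w 41.4
27.44 [3.85 0.1 ] 59.6 push 13.7 lat -0.1 z 11.3 w 41.4
27.72 [4.04 0.12] 59.7 push 15.5 lat -1.5 z 14.8 w 41.5
STOP
28.12 [3.63 0.14] 59.8 push 0.5 lat 0.3 z 5.7 w 41.2
```

View pics/wB3.png

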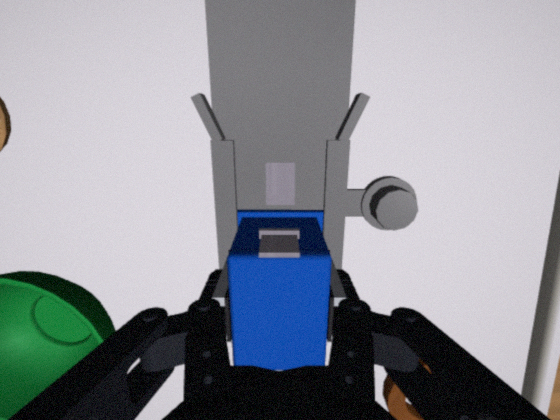

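The foot's rear edge (row 212) now sits just past the catch block (rows 163–205). The plunger met at -17.7 and the solid stop was felt at +4, as expected. Next is a gentle pull test before letting go.

Run:
```python
from push import *
for x in (2,1,0,-1,-2,-3.5):
    r=ctrl.move_l(P('B',x,0,59.5),vel=10,threshold=7); l,f=rep()
    if f<-6 or r: print('held',r);break
```

```text
28.43 [2.37 0.17] 59.9 push 3.2 lat 0.8 z 4.7 w 41.9
28.68 [1.37 0.15] 59.9 push 2.1 lat 0.2 z 5.9 w 41.9
28.93 [0.3  0.14] 59.8 push 0.5 lat -1.0 z 5.5 w 41.4
29.18 [-0.05  0.12] 59.8 push -2.2 lat 0.1 z 3.0 w 41.6
29.43 [-0.3   0.13] 59.7 push -5.1 lat 0.7 z 1.4 w 41.7
29.73 [-0.53  0.11] 59.7 push -8.4 lat 0.7 z -3.4 w 41.6
held False
```

The catch holds at about x=0. Relaxing the pull, releasing, retreating straight up and checking.

Run:
```python
from push import *
ctrl.move_l(P('B',.3,.1,59.6),vel=10); rep()
ctrl.gripper_to(62); l,f=rep()
ctrl.move_l(P('B',.3,.1,130.),vel=80,threshold=10); ctrl.move_l(P('B',-44,0,190.),vel=150); ctrl.hold(.3); s=st()
im,d=optics.grab_frame('wrist');Rw,o=wrist_pose(s)
K=optics.camera_params('wrist')['mtx']
m=cv2.inRange(cv2.cvtColor(im,cv2.COLOR_RGB2HSV),(105,150,80),(125,255,255))
v,u=np.nonzero(m); k=(d[v,u]>0)&(u>200)&(u<350); v,u=v[k],u[k]
X=(o[:,None]+Rw@((np.linalg.inv(K)@np.vstack([u,v,np.ones(len(u))]))*d[v,u])).T
L=np.array([[*loc('B',x),x[2]] for x in X]); T=L[L[:,2]>68]; print(np.percentile(T,[1,50,99],axis=0))
t,_=optics.grab_frame('top')
cv2.imwrite('pics/end.png',np.hstack([cv2.resize(im[:,140:420],(390,585)),cv2.resize(t[150:350,100:385],(400,281)) if 0 else cv2.copyMakeBorder(cv2.resize(t[150:350,100:385],(400,281)),0,304,0,0,cv2.BORDER_CONSTANT)])[...,::-1])
```

```text
30.26 [-0.03  0.15] 59.9 push 0.1 lat 0.4 z 5.1 w 41.0
30.59 [-0.94 -0.24] 58.5 push -0.2 lat 0.4 z -0.6 w 61.7
 32.58 [560.3 216.2 189. ] F [-0.1  0.4  0.6] w 62.1 gf 0.0
[[-28.87637094 -20.36018371  70.86719904]
 [ -3.31946596  -0.54820553  72.43311093]
 [ 25.41056949  19.26439291  73.76352127]]
```

View pics/end.png

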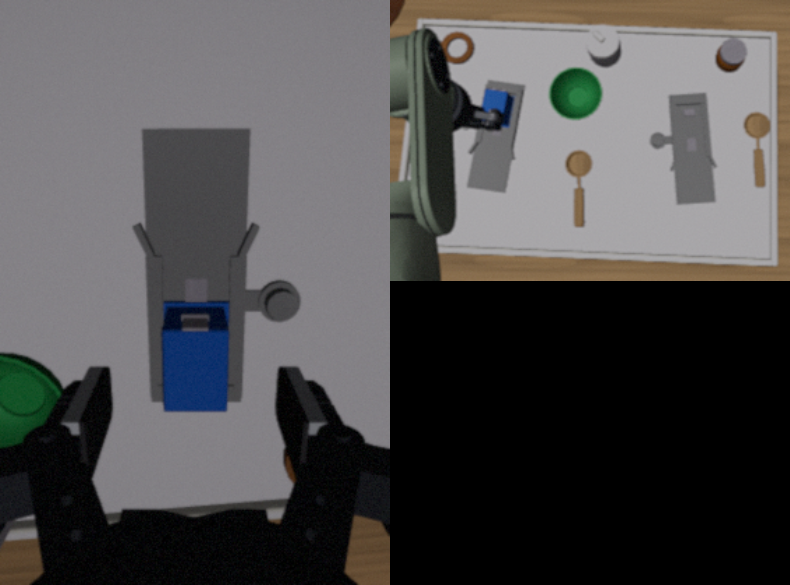

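The pot is upright in dock B (lid around (195,370)), held against the catch at x≈-1.7, and the other things are where they were. Handing in.

```bash
python3 -c "
from plant import ctrl
print(ctrl.finish_job())"
```

```text
the job is handed in; nothing more can be done
None
```

The pot was released from dock A and slid into dock B, where its catch held it in a gentle pull test; it was let go upright, nothing else on the tray looked moved, and the job was handed in at about 33 s (verdict not shown).

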